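Put the green chopping board away in its holder

ROBOT

A 6-joint arm with a two-finger parallel gripper is mounted at the origin on the work surface. World frame = base frame: x ahead of the robot, y to its left, z up, the work surface at z = 0. Lengths are in mm, angles in rad, forces in N, time in s.
With the tool pointing down it reaches from about 400 to 825 mm from the base axis. Payload 7 kg.
Tool frame: the origin (TCP) lies between the finger pads; the fingertips stand 19 mm ahead of it and the grasp point (between the pads) is the TCP; x points along the fingers, y is the direction in which the jaws open and shut, and the axes are right-handed (so a half turn about x gives the same grasp; the last joint's range is limited). The gripper opens to 88 mm and grips with 3 to 60 N. Pads are 19 mm wide; open, the fingers measure 130 mm over their backs; the gripper's body (78 mm by 193 mm) begins 47 mm behind the grasp point.
Start: joints at [-0.983, 0.359, 0.012, 0, -1.224, -0.288], TCP at [199.321, -644.877, 217.661] pointing down, gripper open.
Joint ranges: [-3.07, 3.07], [-1.43, 2.12], [-1.02, 1.25], [-3.03, 1.67], [-3.05, -0], [-3.03, 3.03]. Speed limits (rad/s): [2.39, 2.39, 3.01, 3.14, 3.14, 3.14].

INTERFACE

Orientations are given as a unit quaternion [x, y, z, w].
In Python, from station import ctrl gives the robot as it stands.
- The arm moves only by the shell command python3 -m jog 'ROWS' [OPENING] [FORCE]. ROWS is a JSON object of lists of equal length, an entry for each row: "translation": the shift along the tool's x, y, z in cm, a list of three; "spin": the turn about the tool's x in rad. In form: {"translation": [[tx, ty, tz], ...], "spin": [spin, ...]}. A call has exactly 5 rows; each row is the pose to reach, as a shift and turn from the pose commanded when the call began, along the tool's axes at that moment; what a row does not reach only later rows make up. A row lasts 1/12 s, in which the tool goes at most 41.7 mm and 7.16 degrees, less where a joint would pass 70% of its speed; a pose out of reach is approached as far as the arm can. A call with a gripper value outside its range is refused whole. OPENING is the closure, from -1 (fully open) to 1 (shut), so that 0 is half open, set as the call begins (- or left out, the last holds). The fingers move at their own pace and stop on an object; FORCE is the grip in N (left out, the last holds). Time passes only in rows, so rows that repeat a pose let the fingers close, or fill a call up. It gives the time, the measured TCP pose, the force and the opening at its end, in the units of the state.
- ctrl.state(): the state, without advancing time (a new reading comes with each control period).
- ctrl.camera(name): name is "scene" or "top" or "wrist"; returns (picture, depth): 384x512x3 uint8, red, green, blue; 384x512 float32, mm along the optical axis (not along the pixel's ray), 0 where there is no reading.
- ctrl.camera_info(name): a dict with "fx", "fy", "cx", "cy" (pixels), "R" (3x3) and "t" (3): a world point X has camera coordinates R X + t; the wrist camera has in their place "mount" (4x4, takes a point from camera to tool coordinates, whose origin is the TCP and whose axes are the tool frame's). Camera axes: x right, y down, z forward; pixel columns grow to the right and rows downward; lengths in mm; the calibration is good to about 2 mm. A picture is of the moment at which its call begins: read the wrist's pose just before it. camera_info takes no time and is no camera call.
- ctrl.finish_job(): hands the job in, once; it reports no verdict.
The state is a dict: "time_s": time; "qpos": joint angles; "joint_velocities": joint speeds; "joint_efforts": joint torques, N m; "tool_pos": TCP position; "orientation": TCP orientation; "wrist_force": force on the tool from outside, world axes, zero at the start; "moment": the same for the moment, N m; "gripper_width": finger opening in mm.
Only numpy, scipy, OpenCV 4.12 (cv2) and the standard library are available. Lean on these libraries where they do the work, as an engineer would, in place of code of your own. Each camera call takes 0.05 s, during which the arm holds its last target.

TASK

The green chopping board in the white drying rack is dry: lift it out and slide it, on edge as it stands, down into the slot of the empty black board holder until it rests on the bottom. Lower it in rather than dropping it, let go, and leave the red and yellow boards where they are.

Things in the scene. Friction and masses are not known exactly. Their poses are not given: they have to be found in the camera images.
- green_board: Green plastic chopping board, 180 long x 14 thick x 120 tall (mm), 0.3 kg, on its long edge in a slot of the white drying rack, maybe leaning up to 9 deg. Origin: middle of its lower edge; x along its length, y through its thickness, z up to the top edge. Upper half free to pinch across the thickness (22 mm hanging hole in it, x 46 to 68). The rack's slots are like the holder's: raise it 60 mm to clear.
- empty_holder: Black holder with a grey lip, fixed; one slot, open at the top, empty at first. Origin: centre of the underside, on the table; x along the slot, y across, z up. Slot centred on the origin, 204 long x 20 wide (mm), floor 10 above the origin, straight walls to 50, then a lip flared to 47 across, top at 70. Base 240 x 90. Either end of the board may go to +x. A like holder with the yellow board stands beside it.
- red_board: Red chopping board of the same size and frame, in the other slot of the white drying rack, its face 120 mm from the green one's, parallel to it. To be left where it is.
- yellow_board: Yellow chopping board of the same size and frame, standing in the second black holder, 150 to 260 mm from the empty one on either side, its top edge 130 mm above the table. To be left where it is; a board carried over it must be held higher.
Things that resemble listed ones, but are neither listed nor needed, are in the scene too. There is more than one size of the green_board; the job needs the smallest.

How it is judged (in metres and radians):
At the end, for the whole second after the job is handed in: The green board stands at rest in the slot of the empty black holder: its lower edge within 10 mm of the slot's floor, within 12 mm of the slot's centre across it and 20 mm along it, its length within 10 degrees of the slot's, leaning less than 13 degrees (z of green_board in the frame of empty_holder between 0.004 and 0.02 m and y of green_board in the frame of empty_holder between -0.012 and 0.012 m and x of green_board in the frame of empty_holder between -0.02 and 0.02 m and angle between green_board's own z axis and vertical below 0.24 rad and angle between the x axis of green_board and the x axis of empty_holder, either way round below 0.18 rad and linear speed of green_board below 0.03 m/s); the robot touches nothing.
It fails at once if the green board drops into the holder (in the slot or its mouth, faster than 0.6 m/s) (horizontal distance between green_board and empty_holder below 0.04 m and z of green_board in the frame of empty_holder below 0.07 m and linear speed of green_board above 0.6 m/s).
It fails at once if the red board is moved from its place (30 mm) (distance of red_board from where it was at the start of the episode above 0.03 m).
It fails at once if the yellow board is moved from its place (30 mm) (distance of yellow_board from where it was at the start of the episode above 0.03 m).
It also fails if it takes over 42 s, if anything falls off the work surface, if the arm or the gripper's body presses on something with over 40 N, if the wrist force passes 120 N, or if a joint passes its speed limit or range.

## Working session

There is one attempt and no reset: what is moved stays moved. The work goes in short steps, Python scripts to look and compute and a shell command to move; the robot and the scene stay as the last step left them, time stands still between calls to the robot, and variables do not carry over. Pictures are saved under pics/ and viewed, and the job is handed in when it is done.

```bash
ls; mkdir -p pics; python3 - <<'E'
from station import ctrl
import cv2,numpy as np
s=ctrl.state();print(s)
for n in["scene","top"]:
    p,d=ctrl.camera(n);np.savez(f"{n}0.npz",p=p,d=d);cv2.imwrite(f"pics/{n}0.png",p[:,:,::-1]);print(n,ctrl.camera_info(n))
print(ctrl.camera_info("wrist"))
E
```

```text
pics
{'time_s': 0.0, 'qpos': array([-9.82889564e-01,  3.59359353e-01,  1.10619312e-02, -3.34616696e-04,
       -1.22408813e+00, -2.88100904e-01]), 'joint_velocities': array([-0.00064859,  0.00023423,  0.00080112, -0.00133073,  0.0020143 ,
       -0.00089679]), 'joint_efforts': array([-5.91532680e-04, -5.82718420e+01,  2.93066293e+01,  6.99752122e+00,
        6.91661640e-03, -1.28777151e-04]), 'tool_pos': array([ 199.17350492, -644.42481078,  216.74463453]), 'orientation': array([-0.10500497,  0.69932035,  0.10611699,  0.6990452 ]), 'wrist_force': array([ 0.30176721, -0.53787547,  0.64911768]), 'moment': array([-0.02795581, -0.0210843 , -0.0116093 ]), 'gripper_width': 87.57697030214482}
scene {'fx': 352.82348608160925, 'fy': 352.82348608160925, 'cx': 254.75612966801913, 'cy': 191.1364523535995, 'R': array([[ 0.47290565,  0.88108782,  0.00667136],
       [ 0.71813981, -0.38103758, -0.58231055],
       [-0.51052469,  0.28016891, -0.81293906]]), 't': array([ -56.25261495, -304.33547021, 1414.8360818 ])}
top {'fx': 472.6445094073996, 'fy': 472.6445094073996, 'cx': 251.38419646511582, 'cy': 190.98003554262067, 'R': array([[ 0.00837739, -0.99993463, -0.00778109],
       [-0.99806081, -0.00788121, -0.06174552],
       [ 0.06168016,  0.00828327, -0.99806159]]), 't': array([-138.41405305,  381.23072123, 1722.37809731])}
{'fx': 274.653915254758, 'fy': 274.653915254758, 'cx': 254.200901251525, 'cy': 193.7372829346275, 'mount': array([[-7.11785459e-05, -2.72170481e-01,  9.62249045e-01,
        -1.67024699e+02],
       [ 9.99999997e-01,  1.66913484e-05,  7.86921414e-05,
         1.06767928e-01],
       [-3.74789120e-05,  9.62249047e-01,  2.72170479e-01,
        -7.26635410e+01],
       [ 0.00000000e+00,  0.00000000e+00,  0.00000000e+00,
         1.00000000e+00]])}
```

View pics/scene0.png

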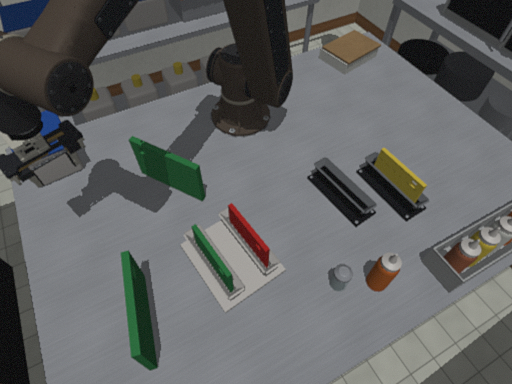

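View pics/top0.png

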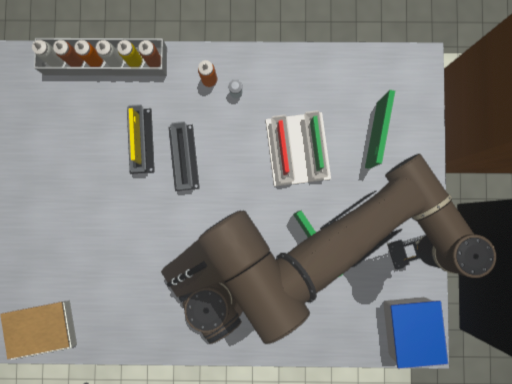

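Both views agree: the rack's green board is at top (318,142) / scene (213,257) and the red one is beside it. The empty holder is at top (184,157) / scene (343,190), with the yellow holder at top (138,138). The two larger green boards stand at top (382,128) and top (305,222). Next I measure.

```bash
cat > h.py <<'E'
import numpy as np,cv2
def cloud(n,p,d,ctrl,state=None):
    i=ctrl.camera_info(n)
    v,u=np.mgrid[0:384,0:512]
    c=np.stack([(u-i['cx'])/i['fx']*d,(v-i['cy'])/i['fy']*d,d],-1)
    if 'R' in i: w=(c-i['t'])@i['R']
    else:
        from scipy.spatial.transform import Rotation as Ro
        m=i['mount'];w=(c@m[:3,:3].T+m[:3,3])@Ro.from_quat(state['orientation']).as_matrix().T+state['tool_pos']
    w[d<=0]=np.nan
    return w
def masks(p):
    h=cv2.cvtColor(p,cv2.COLOR_RGB2HSV).astype(int);H,S,V=h[...,0],h[...,1],h[...,2]
    return dict(green=(H>50)&(H<85)&(S>120)&(V>40),red=((H<6)|(H>174))&(S>150)&(V>60),yellow=(H>22)&(H<35)&(S>150)&(V>60),black=(V<75)&(S<60))
E
python3 - <<'E'
from h import *
from station import ctrl
for n in["scene","top"]:
    z=np.load(n+"0.npz");w=cloud(n,z['p'],z['d'],ctrl)
    M=masks(z['p'])
    print(n,"table z",np.nanmedian(w[340:370,300:330,2]) if n=="scene" else np.nanmedian(w[200:220,100:130,2]))
    for k in M:
        m=M[k].astype(np.uint8)
        c,l,st,ce=cv2.connectedComponentsWithStats(m)
        for j in range(1,c):
            if st[j,4]<60: continue
            q=w[l==j];q=q[~np.isnan(q[:,2])]
            if len(q)<40: continue
            zt=np.percentile(q[:,2],97)
            t=q[q[:,2]>zt-12]
            b=cv2.minAreaRect(t[:,:2].astype(np.float32))
            print(k,ce[j].round(),st[j,4],"ztop",round(zt,1),"zmin",round(np.percentile(q[:,2],3),1),"toprect",np.round(b[0],1),np.round(b[1],1),round(b[2],1))
E
```

```text
scene table z -1.2543655156425917
green [169. 168.] 2090 ztop 168.9 zmin 17.4 toprect [ 203.2 -363.9] [250.   22.2] 33.5
green [213. 258.] 614 ztop 131.5 zmin 58.0 toprect [ 548.6 -365.1] [181.4  14.1] 7.6
green [137. 313.] 1984 ztop 169.2 zmin 17.8 toprect [ 595.8 -583.6] [ 18.4 251.6] 79.3
red [249. 234.] 768 ztop 131.4 zmin 53.8 toprect [ 532.6 -246.3] [180.2  15.2] 7.4
yellow [178.  68.] 76 ztop -219.5 zmin -266.5 toprect [-751.8  -23.1] [34.4 47.5] 58.9
yellow [136.  80.] 84 ztop -221.2 zmin -264.3 toprect [-752.7 -262. ] [37.1 48.1] 75.0
yellow [399. 174.] 1067 ztop 130.6 zmin 56.5 toprect [569.8 277.3] [179.3  19.4] 2.9
yellow [484. 251.] 136 ztop 131.5 zmin 31.3 toprect [886.6 291.8] [40.5 13.3] 48.6
black [144.  66.] 18075 ztop 675.9 zmin -0.7 toprect [ 325.4 -439.6] [145.8  68.1] 81.0
black [459.  70.] 5471 ztop 42.3 zmin -319.1 toprect [ -16.1 1126.4] [ 20.1 745.6] 89.9
black [482.  22.] 1903 ztop 220.8 zmin 48.6 toprect [ 115.6 1195. ] [ 18.4 111.3] 89.8
black [310.   9.] 60 ztop 41.4 zmin -46.7 toprect [-547.5  690.9] [20.2  6.3] 88.1
black [200.  76.] 103 ztop -300.4 zm
[... 1423 characters left out ...]
4 -244.8] [175.4  12.9] 7.8
yellow [133.  58.] 219 ztop 129.3 zmin 25.0 toprect [857.1 296.1] [26.8 56.5] 43.3
yellow [134. 135.] 501 ztop 134.7 zmin 52.7 toprect [571.5 279.3] [179.8  17. ] 3.8
black [148. 142.] 441 ztop 16.8 zmin 0.9 toprect [560.3 249.3] [ 76.5 240.6] 79.8
black [192. 157.] 277 ztop 17.6 zmin 2.0 toprect [505.3  84.1] [227.1  24.5] 4.8
black [182. 155.] 330 ztop 50.5 zmin 2.0 toprect [508.4 117.2] [203.1  21.9] 6.6
black [242. 278.] 6331 ztop 798.0 zmin 168.0 toprect [ 175.7 -161. ] [249.  145.9] 34.6
black [475. 271.] 7565 ztop 631.8 zmin -698.5 toprect [ 240.2 -613.5] [158.7  97.4] 38.2
black [475. 256.] 1060 ztop 671.8 zmin 663.7 toprect [ 199.1 -644.7] [81.1 84.9] 0.7
```

```bash
python3 - <<'E'
from h import *
from station import ctrl
from scipy.spatial.transform import Rotation as Ro
s=ctrl.state();print(Ro.from_quat(s['orientation']).as_matrix().round(3))
P=[]
for n in["scene","top"]:
    z=np.load(n+"0.npz");w=cloud(n,z['p'],z['d'],ctrl)
    f=w.reshape(-1,3);hs=cv2.cvtColor(z['p'],cv2.COLOR_RGB2HSV).reshape(-1,3)
    g=masks(z['p'])
    for k,c in(("green",(548,-365)),("red",(532,-246)),("yellow",(570,278))):
        q=w[g[k]];q=q[(np.hypot(q[:,0]-c[0],q[:,1]-c[1])<110)]
        a=np.radians(7.6 if k!="yellow" else 3)
        # profile of centre-perp vs z
        e=-(q[:,0])*np.sin(a)+q[:,1]*np.cos(a)
        for lo in range(50,145,15):
            t=(q[:,2]>=lo)&(q[:,2]<lo+15)
            if t.sum()>8: print(n,k,lo,t.sum(),"perp min/med/max",np.percentile(e[t],[5,50,95]).round(1))
    t=(abs(f[:,0]-511)<140)&(abs(f[:,1]-108)<75)
    for lo,hi in((4,25),(25,50),(50,64),(64,80)):
        q=f[t&(f[:,2]>lo)&(f[:,2]<hi)]
        if len(q)>10:
            b=cv2.minAreaRect(q[:,:2].astype(np.float32));print(n,"holder z",lo,hi,len(q),np.round(b[0],1),np.round(b[1],1),round(b[2],2))
    v=z['p'].copy()
    x,y=(343,190) if n=="scene" else (184,157)
    cv2.imwrite(f"pics/{n}_h.png",cv2.resize(v[y-40:y+40,x-45:x+45,::-1],None,fx=7,fy=7,interpolation=cv2.INTER_NEAREST))
E
```

```text
[[-0.001 -0.295  0.955]
 [ 0.001  0.955  0.295]
 [-1.     0.001 -0.   ]]
scene green 50 25 perp min/med/max [-441.3 -440.6 -429.6]
scene green 65 60 perp min/med/max [-441.4 -440.9 -433.8]
scene green 80 63 perp min/med/max [-441.4 -440.8 -433.4]
scene green 95 66 perp min/med/max [-441.2 -440.7 -431.5]
scene green 110 60 perp min/med/max [-441.2 -440.7 -434.2]
scene green 125 323 perp min/med/max [-440.6 -434.5 -428.4]
scene red 50 64 perp min/med/max [-321.7 -320.8 -313.8]
scene red 65 99 perp min/med/max [-321.8 -320.9 -318.1]
scene red 80 87 perp min/med/max [-321.8 -320.9 -319.1]
scene red 95 109 perp min/med/max [-321.7 -320.8 -315.7]
scene red 110 88 perp min/med/max [-321.5 -320.8 -313.5]
scene red 125 306 perp min/med/max [-321.3 -315.1 -308.3]
scene yellow 50 122 perp min/med/max [239.6 242.8 245.9]
scene yellow 65 177 perp min/med/max [239.5 242.3 245.9]
scene yellow 80 175 perp min/med/max [239.8 242.2 245.2]
scene yellow 95 184 perp min/med/max [239.4 242.5 249.4]
scene yellow 110 165 perp min/med/max [239.2 242.1 245.1]
scene yellow 125 240 perp min/med/max [240.4 247.7
[... 366 characters left out ...]
perp min/med/max [-308.  -307.2 -306.9]
top red 110 37 perp min/med/max [-319.1 -309.9 -306.9]
top red 125 168 perp min/med/max [-318.6 -313.1 -307.4]
top yellow 50 48 perp min/med/max [240.4 242.3 245. ]
top yellow 65 60 perp min/med/max [239.9 242.5 270.9]
top yellow 80 54 perp min/med/max [240.3 242.2 247.4]
top yellow 95 55 perp min/med/max [240.  242.5 245.7]
top yellow 110 72 perp min/med/max [240.4 243.2 254. ]
top yellow 125 202 perp min/med/max [241.6 248.6 255.4]
top holder z 4 25 899 [511.3 108. ] [275.8 149.4] 0.46
top holder z 25 50 117 [511.8 120. ] [219.3  29.8] 6.14
top holder z 50 64 412 [509.6 117.9] [238.7  57.9] 6.93
top holder z 64 80 315 [507.2 116.6] [241.3  58.6] 6.72
```

View pics/top_h.png

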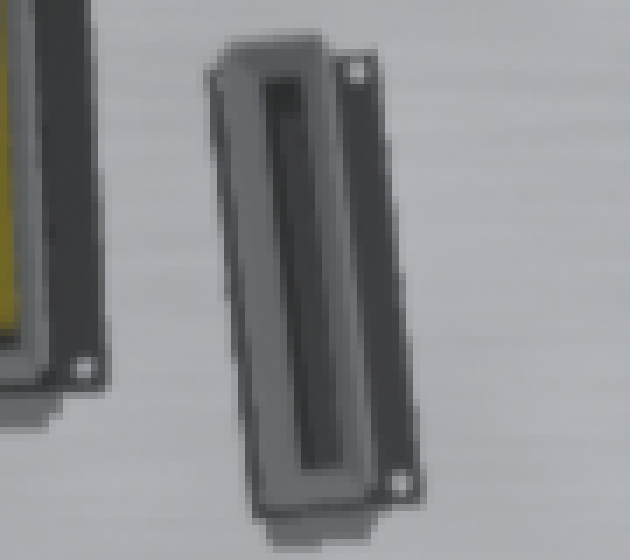

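View pics/scene_h.png

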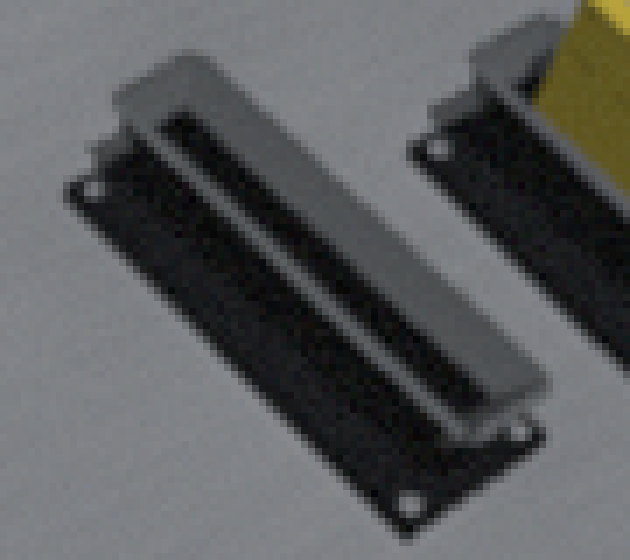

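The board stands upright at (548,-364.5) with its length along 7.6°. The holder's lip centre is at about (506.5,116) along 6.75°. I'll move over the board.

```bash
python3 -m jog '{"translation": [[-1,1.4,3.6],[-2,2.8,7.2],[-3,4.2,10.8],[-4,5.6,14.4],[-5,7,18]], "spin": [0.05,0.1,0.15,0.167,0.167]}' -1; python3 - <<'E'
from station import ctrl
from scipy.spatial.transform import Rotation as Ro
import numpy as np
s=ctrl.state();R=Ro.from_quat(s['orientation']).as_matrix();print(s['tool_pos'],R.round(3))
print("to hover",R.T@(np.array([548,-364.5,250])-s['tool_pos']))
E
```

```text
time_s: 0.52
tool_pos: [351.5, -523.4, 267.7]
orientation: [-0.046, 0.706, 0.047, 0.705]
wrist_force: [1.1, -0.4, 0.3]
gripper_width: 87.7
[ 351.53029525 -523.39855796  267.72131986] [[-0.    -0.131  0.991]
 [ 0.001  0.991  0.131]
 [-1.     0.001 -0.   ]]
to hover [ 17.72597902 131.8528727  215.55452074]
```

```bash
python3 -m jog '{"translation": [[0.3,2.1,3.5],[0.6,4.2,7],[0.9,6.3,10.5],[1.2,8.4,14],[1.5,10.5,17.5]], "spin": [0,0,0,0,0]}' ; python3 -m jog '{"translation": [[0,2.7,2],[0,2.7,4.05],[0,2.7,4.05],[0,2.7,4.05],[0,2.7,4.05]], "spin": [0,0,0,0,0]}'; cat > look.py <<'E'
import sys
from station import ctrl
from h import *
s=ctrl.state();p,d=ctrl.camera("wrist")
np.savez("w%s.npz"%sys.argv[1],p=p,d=d,pos=s['tool_pos'],q=s['orientation'])
cv2.imwrite("pics/w%s.png"%sys.argv[1],p[:,:,::-1]);print(s['time_s'],s['tool_pos'].round(1),s['gripper_width'],s['wrist_force'].round(1))
E
python3 look.py 1
```

```text
time_s: 0.93
tool_pos: [511.3, -395.9, 252.4]
orientation: [-0.047, 0.706, 0.047, 0.705]
wrist_force: [0.5, -0.1, -0.5]
gripper_width: 87.7
time_s: 1.35
tool_pos: [546.3, -365.5, 252.1]
orientation: [-0.047, 0.706, 0.047, 0.705]
wrist_force: [-0.1, -0.1, 0.4]
gripper_width: 87.4
1.35 [ 546.3 -365.5  252.1] 87.44570488508059 [-0.1 -0.1  0.4]
```

View pics/w1.png

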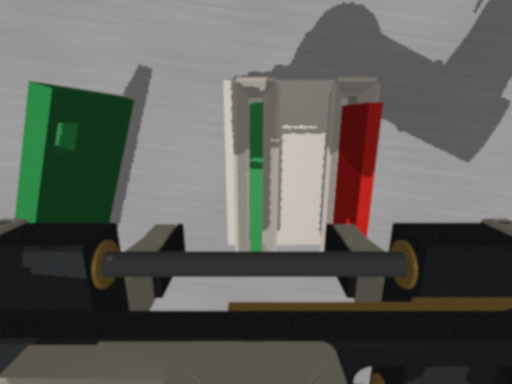

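The wrist view shows the green board's top edge at column ~257 (rows 100–250), centred between the fingers. Red is at right (360,170), and the larger green one at left. I'll check the lateral position with this closer view.

```bash
python3 - <<'E'
from h import *
from station import ctrl
from scipy.spatial.transform import Rotation as Ro
z=np.load("w1.npz");s=dict(tool_pos=z['pos'],orientation=z['q'])
w=cloud("wrist",z['p'],z['d'],ctrl,s)
m=masks(z['p'])['green'];m[:,:200]=False;m[:,310:]=False
q=w[m];print(len(q),np.nanpercentile(q[:,2],[5,50,95]).round(1))
t=q[q[:,2]>120]
b=cv2.minAreaRect(t[:,:2].astype(np.float32));print(b, t.min(0),t.max(0))
a=np.radians(7.6);e=-t[:,0]*np.sin(a)+t[:,1]*np.cos(a)
print("perp",np.percentile(e,[2,50,98]),"tcp",-z['pos'][0]*np.sin(a)+z['pos'][1]*np.cos(a))
print("length fit",np.polyfit(t[:,0],t[:,1],1), "far end along",(t[:,0]*np.cos(a)+t[:,1]*np.sin(a)).max(),"tcp along",z['pos'][0]*np.cos(a)+z['pos'][1]*np.sin(a))
E
```

```text
1608 [128.7 129.9 131.1]
((542.0081787109375, -363.91888427734375), (162.57212829589844, 11.557861328125), 7.791170120239258) [ 461.69606624 -380.54339872  127.45718057] [ 622.99983808 -348.38593348  339.99061699]
perp [-437.80459192 -432.3157936  -426.73452814] tcp -434.5248028082868
length fit [ 1.32866281e-01 -4.35898118e+02] far end along 570.4001713067757 tcp along 493.1899225413846
```

```bash
python3 - <<'E'
from h import *
from station import ctrl
z=np.load("w1.npz");s=dict(tool_pos=z['pos'],orientation=z['q'])
w=cloud("wrist",z['p'],z['d'],ctrl,s)
for r in range(74,130,4): print(r,z['p'][r,256],w[r,256].round(1),z['p'][r,260])
z=np.load("scene0.npz");w=cloud("scene",z['p'],z['d'],ctrl);m=masks(z['p'])['green'];a=np.radians(7.6)
q=w[m];q=q[(np.hypot(q[:,0]-548,q[:,1]+365)<110)];al=q[:,0]*np.cos(a)+q[:,1]*np.sin(a)
for lo in range(50,140,15):
  t=(q[:,2]>lo)&(q[:,2]<=lo+15); print(lo,al[t].min(),al[t].max())
z=np.load("top0.npz");w=cloud("top",z['p'],z['d'],ctrl);m=masks(z['p'])['green']
q=w[m];q=q[(np.hypot(q[:,0]-548,q[:,1]+365)<110)&(q[:,2]>125)];al=q[:,0]*np.cos(a)+q[:,1]*np.sin(a);print(al.min(),al.max())
E
```

```text
74 [90 90 90] [ 416.8 -379.8   -1.3] [92 92 92]
78 [161 155 148] [ 430.6 -378.4   67.5] [162 155 148]
82 [160 153 147] [ 434.9 -377.9   66.8] [159 153 146]
86 [148 143 135] [ 439.  -377.3   63.2] [157 151 144]
90 [95 91 85] [ 443.  -376.7   56.9] [131 125 119]
94 [99 94 89] [ 447.2 -376.1   52.2] [97 92 88]
98 [118 113 107] [ 449.4 -375.5   10.4] [119 114 108]
102 [ 86 100  82] [nan nan nan] [85 99 81]
106 [32 84 45] [ 464.2 -374.3  129.9] [31 83 44]
110 [30 83 42] [ 468.1 -373.8  130.4] [32 83 44]
114 [25 83 42] [ 471.9 -373.3  130.1] [29 82 43]
118 [24 80 40] [ 475.8 -372.8  130.8] [28 82 42]
122 [28 82 42] [ 479.6 -372.2  130.9] [32 81 42]
126 [30 82 44] [ 483.6 -371.7  128.9] [29 82 42]
50 428.5864967247391 585.472861949313
65 418.18226494192 585.0185632282568
80 417.07065061899596 586.3914586535147
95 421.12193158759857 585.5194479442632
110 421.7705049466698 585.8226378016213
125 404.839577428844 586.2221434084062
408.8401082514192 579.9162908929661
```

```bash
python3 -m jog '{"translation": [[3,0.2,0.2],[6,0.2,0.2],[9,0.2,0.2],[11.5,0.2,0.2],[13,0.2,0.2]], "spin": [0,0,0,0,0]}' -1 ; python3 -m jog '{"translation": [[0.6,0,0],[1.1,0,0],[1.1,0,0],[1.1,0,0],[1.1,0,0]], "spin": [0,0,0,0,0]}' 0.3;  python3 -m jog '{"translation": [[0,0,0],[0,0,0],[0,0,0],[0,0,0],[0,0,0]], "spin": [0,0,0,0,0]}' 1 30
```

```text
time_s: 1.82
tool_pos: [545.9, -363.4, 119.6]
orientation: [-0.045, 0.707, 0.047, 0.705]
wrist_force: [-1.5, 0.0, 0.8]
gripper_width: 87.8
time_s: 2.23
tool_pos: [549.1, -363.7, 113.2]
orientation: [-0.047, 0.705, 0.047, 0.706]
wrist_force: [-0.4, 0.3, 0.6]
gripper_width: 59.9
time_s: 2.65
tool_pos: [548.5, -363.2, 111.8]
orientation: [-0.047, 0.705, 0.047, 0.706]
wrist_force: [-0.5, 0.1, 0.9]
gripper_width: 26.7
```

```bash
python3 -m jog '{"translation": [[0,0,0],[0,0,0],[0,0,0],[0,0,0],[0,0,0]], "spin": [0,0,0,0,0]}' 1 40; python3 -m jog '{"translation": [[0,0,0],[-0.5,0,0],[-1,0,0],[-1.5,0,0],[-2,0,0]], "spin": [0,0,0,0,0]}' 1 40
```

```text
time_s: 3.07
tool_pos: [548.5, -363.2, 111.6]
orientation: [-0.047, 0.706, 0.047, 0.706]
wrist_force: [0.1, 0.2, 0.2]
gripper_width: 13.4
time_s: 3.48
tool_pos: [548.4, -363.1, 132.0]
orientation: [-0.047, 0.706, 0.047, 0.705]
wrist_force: [1.0, -0.3, -3.4]
gripper_width: 13.3
```

```bash
python3 -m jog '{"translation": [[-2,0,0],[-5,0,0],[-8.5,0,0],[-12,0,0],[-15,0,0]], "spin": [0,0,0,0,0]}'; python3 look.py 2; python3 - <<'E'
from station import ctrl
import cv2
p,d=ctrl.camera("scene");cv2.imwrite("pics/scene2.png",p[:,:,::-1])
import numpy as np
from h import *
w=cloud("scene",p,d,ctrl);q=w[masks(p)['green']];s=ctrl.state()
q=q[np.hypot(q[:,0]-548,q[:,1]+364)<110];a=np.radians(7.6)
al=q[:,0]*np.cos(a)+q[:,1]*np.sin(a)
print(s['tool_pos'],"tcp al",s['tool_pos'][0]*np.cos(a)+s['tool_pos'][1]*np.sin(a))
for lo in range(160,300,15):
  t=(q[:,2]>lo)&(q[:,2]<=lo+15)
  if t.sum()>5: print(lo,t.sum(),al[t].min(),al[t].max(),np.median((-q[:,0]*np.sin(a)+q[:,1]*np.cos(a))[t]))
E
```

```text
time_s: 3.9
tool_pos: [548.4, -363.4, 284.8]
orientation: [-0.047, 0.705, 0.047, 0.706]
wrist_force: [1.5, -0.3, -3.3]
gripper_width: 13.5
3.9 [ 548.4 -363.4  284.8] 13.467131494383585 [ 1.5 -0.3 -3.3]
[ 550.57556472 -364.7515436   289.11092512] tcp al 497.4983333321222
190 8 482.1623307940766 587.6981993088214 -440.57324591339943
205 65 441.1422533332161 588.1077399542284 -443.4653361419479
220 77 458.5957160361003 588.0196067324165 -443.34714744461206
235 76 470.08877879246444 588.0837179591181 -443.2233214036128
250 72 483.0158955791663 587.575949155041 -442.9259330840931
265 90 491.98091212874823 587.3398816180733 -442.54288931900885
280 53 501.93168212552706 586.8920464324748 -442.5065245561189
295 180 494.6843735245379 587.4677326935639 -437.5382502277573
```

View pics/scene2.png

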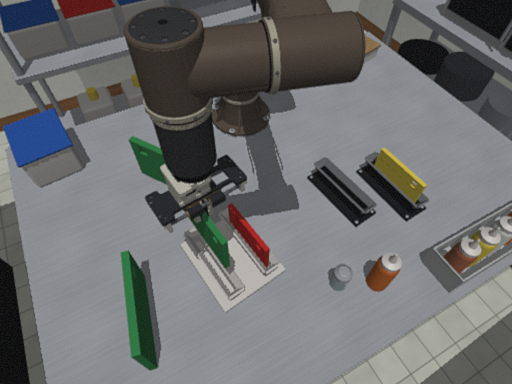

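The board is lifted, upright and centred in the grip, and red has not moved (scene 248,235). I'll carry it over to the holder.

```bash
python3 -m jog '{"translation": [[0,2,0.1],[0,5,0.2],[0,9,0.4],[0,13,0.5],[0,17,0.7]], "spin": [0.014,0.014,0.014,0.014,0.014]}'; python3 -m jog '{"translation": [[0,4,0.1],[0,8,0.2],[0,12,0.4],[0,16,0.6],[0,20,0.8]], "spin": [0,0,0,0,0]}';python3 -m jog '{"translation": [[0,3.5,0.1],[0,6.5,0.3],[0,9,0.4],[0,10.5,0.4],[0,10.5,0.4]], "spin": [0,0,0,0,0]}'; python3 -m jog '{"translation": [[0,0,0],[0,0,0],[0,0,0],[0,0,0],[0,0,0]], "spin": [0,0,0,0,0]}'; python3 look.py 3; python3 - <<'E'
from station import ctrl
from h import *
s=ctrl.state()
from scipy.spatial.transform import Rotation as Ro
R=Ro.from_quat(s['orientation']).as_matrix();print(s['tool_pos'].round(1),R[:2,1:].round(3).tolist())
p,d=ctrl.camera("scene");cv2.imwrite("pics/scene3.png",p[:,:,::-1]);np.savez("scene3.npz",p=p,d=d)
p,d=ctrl.camera("top");cv2.imwrite("pics/top3.png",p[:,:,::-1])
E
```

```text
time_s: 4.42
tool_pos: [531.8, -192.3, 281.1]
orientation: [-0.041, 0.706, 0.042, 0.706]
wrist_force: [1.3, 1.7, -3.6]
gripper_width: 13.7
time_s: 4.83
tool_pos: [516.1, 7.5, 281.7]
orientation: [-0.042, 0.706, 0.042, 0.706]
wrist_force: [1.8, 0.3, -4.1]
gripper_width: 13.3
time_s: 5.25
tool_pos: [508.0, 113.2, 281.3]
orientation: [-0.043, 0.706, 0.043, 0.706]
wrist_force: [0.4, 0.2, -3.0]
gripper_width: 13.6
time_s: 5.67
tool_pos: [508.7, 109.8, 281.7]
orientation: [-0.042, 0.706, 0.042, 0.706]
wrist_force: [-0.4, -0.6, -3.4]
gripper_width: 13.4
5.6667 [508.7 109.8 281.7] 13.44612482523264 [-0.4 -0.6 -3.4]
[508.7 109.9 281.7] [[-0.118, 0.993], [0.993, 0.118]]
```

View pics/scene3.png

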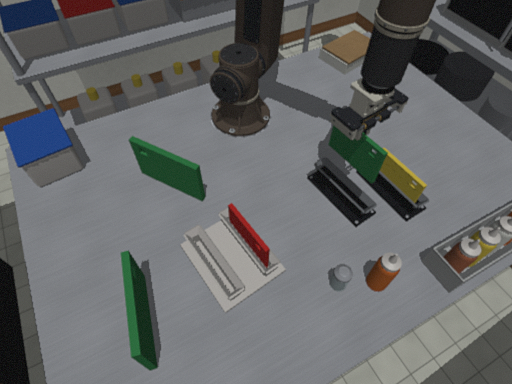

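View pics/w3.png

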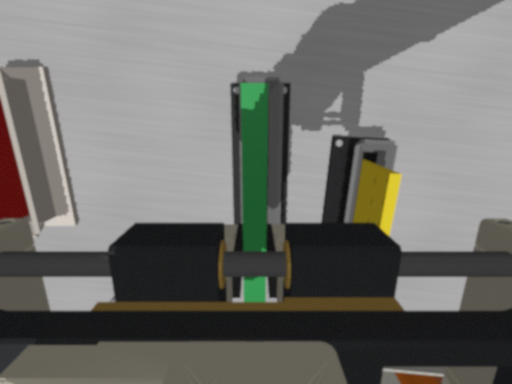

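The wrist view shows the held board (column ~255) above the holder, whose base spans columns 232–290 and whose far edge is at row ~83. The board is slightly left of the holder's middle. I'll measure the offset in this view.

```bash
python3 - <<'E'
from h import *
from station import ctrl
from scipy.spatial.transform import Rotation as Ro
z=np.load("w3.npz");s=dict(tool_pos=z['pos'],orientation=z['q']);R=Ro.from_quat(z['q']).as_matrix()
w=cloud("wrist",z['p'],z['d'],ctrl,s);m=masks(z['p'])['green']
T=np.nan_to_num((w-z['pos'])@R,nan=-999) # tool coords
U=T[:,200:320].reshape(-1,3);W=np.nan_to_num(w[:,200:320].reshape(-1,3),nan=-999);g=m[:,200:320].ravel()
q=U[g&(U[:,0]>-60)];print("board y",np.percentile(q[:,1],[3,50,97]),"x",q[:,0].min(),q[:,0].max(),"z min",np.percentile(q[:,2],[1]))
for x0 in(-30,0,30,60,90):
  e=q[(q[:,0]>=x0)&(q[:,0]<x0+30)]
  if len(e)>10: print("  board slab",x0,len(e),np.percentile(e[:,1],[3,50,97]).round(1),e[:,2].min().round(1))
for n,lo,hi in(("base",5,25),("lip",62,80)):
  for zz in range(-130,-20,12):
    e=U[(~g)&(W[:,2]>lo)&(W[:,2]<hi)&(abs(U[:,1])<75)&(U[:,2]>=zz)&(U[:,2]<zz+12)]
    if len(e)>5: print(n,zz,len(e),"y",np.percentile(e[:,1],[1,99]).round(1),"zmin",e[:,2].min().round(1))
z=np.load("scene3.npz");w=cloud("scene",z['p'],z['d'],ctrl).reshape(-1,3);m=masks(z['p'])['green'].ravel()
pos=ctrl.state()['tool_pos'];t=(w-pos)@R
q=t[m&(abs(t[:,1])<40)&(abs(t[:,2])<120)]
for x0 in range(-30,110,20):
  e=q[(q[:,0]>=x0)&(q[:,0]<x0+20)]
  if len(e)>10: print(" scene board slab",x0,len(e),"y",np.percentile(e[:,1],[3,50]).round(1),"z",e[:,2].min().round(1),e[:,2].max().round(1))
print("holder in tool (scene, top):",(np.array([505.7,115.6,0])-pos)@R,(np.array([507.2,116.6,0])-pos)@R)
E
```

```text
board y [-5.9861141   0.13789527  6.68699931] x -31.88548827121149 -11.617747110585496 z min [-87.84431353]
  board slab -30 4623 [-6.   0.1  6.7] -88.9
base -130 30 y [-34.3  53.6] zmin -120.2
base -118 130 y [-34.6  54.1] zmin -117.5
base -106 118 y [-34.9  54.2] zmin -105.9
base -94 120 y [-35.2  53.3] zmin -93.3
base -82 127 y [-35.5  53.8] zmin -81.6
base -70 123 y [-35.6  54.2] zmin -69.8
base -58 116 y [-34.5  54.5] zmin -57.9
base -46 111 y [-34.6  53.5] zmin -45.7
base -34 114 y [-34.9  53.9] zmin -33.6
base -22 105 y [-35.3  54.3] zmin -21.0
lip -130 111 y [-14.1  32.1] zmin -121.3
lip -118 204 y [-19.6  37.8] zmin -117.5
lip -106 101 y [-19.8  38.3] zmin -105.7
lip -94 84 y [-19.9  38.5] zmin -93.3
lip -82 82 y [-18.8  37.6] zmin -81.8
lip -70 85 y [-18.9  37.8] zmin -68.9
lip -58 86 y [-19.1  38.2] zmin -57.3
lip -46 88 y [-19.3  38.5] zmin -45.4
lip -34 79 y [-19.5  37.7] zmin -34.0
lip -22 77 y [-19.7  37.8] zmin -21.9
 scene board slab -30 176 y [-9.8 -3.9] z 1.5 90.0
 scene board slab -10 127 y [-10.1  -8.3] z -3.0 89.7
 scene board slab 10 255 y [-10.7  -8.2] z -87.5 90.1
 scene board slab 30 270 y [-11.   -8.5] z -86.4 89.9
 scene board slab 50 261 y [-10.6  -8.5] z -86.7 89.9
 scene board slab 70 256 y [-10.5  -8.6] z -86.0 89.9
 scene board slab 90 92 y [-10.2  -8.5] z -88.2 89.3
holder in tool (scene, top): [281.66914313   5.85200991  -2.32811127] [281.66920716   6.66902658  -0.72110045]
```

```bash
python3 -m jog '{"translation": [[1.5,0.8,-0.2],[4,0.8,-0.2],[7,0.8,-0.2],[9.4,0.8,-0.2],[9.4,0.8,-0.2]], "spin": [0,0,0,0,0]}'; python3 -m jog '{"translation": [[0,0,0],[0,0,0],[0,0,0],[0,0,0],[0,0,0]], "spin": [0,0,0,0,0]}'; python3 look.py 4;  python3 - <<'E'
from h import *
from station import ctrl
from scipy.spatial.transform import Rotation as Ro
z=np.load("w4.npz");s=dict(tool_pos=z['pos'],orientation=z['q']);R=Ro.from_quat(z['q']).as_matrix()
w=cloud("wrist",z['p'],z['d'],ctrl,s);m=masks(z['p'])['green']
T=np.nan_to_num((w-z['pos'])@R,nan=-999)
U=T[:,180:340].reshape(-1,3);W=np.nan_to_num(w[:,180:340].reshape(-1,3),nan=-999);g=m[:,180:340].ravel()
q=U[g&(U[:,0]>-60)];print("board y",np.percentile(q[:,1],[3,50,97]),"z min",np.percentile(q[:,2],[1]))
for n,lo,hi in(("base",5,25),("lip",62,80)):
  for zz in range(-130,-20,24):
    e=U[(~g)&(W[:,2]>lo)&(W[:,2]<hi)&(abs(U[:,1])<75)&(U[:,2]>=zz)&(U[:,2]<zz+24)]
    if len(e)>5: print(n,zz,len(e),"y",np.percentile(e[:,1],[1,99]).round(1),"mid",np.percentile(e[:,1],[1,99]).mean().round(1),"zmin",e[:,2].min().round(1))
p,d=ctrl.camera("scene");cv2.imwrite("pics/scene4.png",p[100:260,250:480,::-1].repeat(3,0).repeat(3,1))
p,d=ctrl.camera("top");cv2.imwrite("pics/top4.png",p[80:230,80:260,::-1].repeat(4,0).repeat(4,1))
E
```

```text
time_s: 6.23
tool_pos: [502.7, 116.8, 182.9]
orientation: [-0.042, 0.709, 0.041, 0.703]
wrist_force: [-0.7, -0.8, -4.3]
gripper_width: 13.5
time_s: 6.65
tool_pos: [506.3, 118.5, 188.9]
orientation: [-0.042, 0.705, 0.042, 0.707]
wrist_force: [-1.0, -0.0, -4.0]
gripper_width: 13.3
6.65 [506.3 118.5 188.9] 13.301764088616041 [-1. -0. -4.]
board y [-6.08107717  0.13491516  6.57326967] z min [-87.84477097]
base -130 228 y [-44.7  44.7] mid 0.0 zmin -120.1
base -106 366 y [-44.3  45. ] mid 0.4 zmin -105.7
base -82 339 y [-44.5  45.1] mid 0.3 zmin -82.0
base -58 323 y [-44.6  44.9] mid 0.2 zmin -57.5
base -34 306 y [-44.5  45.2] mid 0.4 zmin -33.2
lip -130 718 y [-28.1  28.4] mid 0.1 zmin -120.4
lip -106 538 y [-28.8  29. ] mid 0.1 zmin -105.9
lip -82 489 y [-28.5  29.3] mid 0.4 zmin -81.6
lip -58 458 y [-28.6  29.4] mid 0.4 zmin -58.0
lip -34 425 y [-28.7  29. ] mid 0.1 zmin -33.9
```

View pics/w4.png

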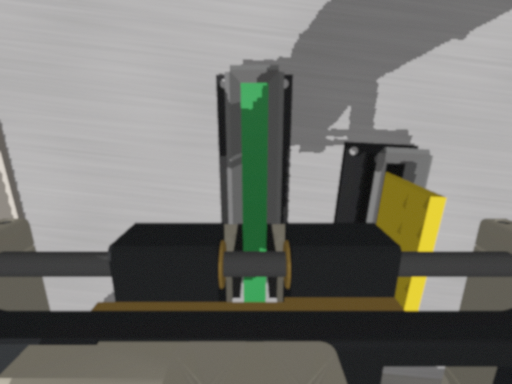

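View pics/scene4.png

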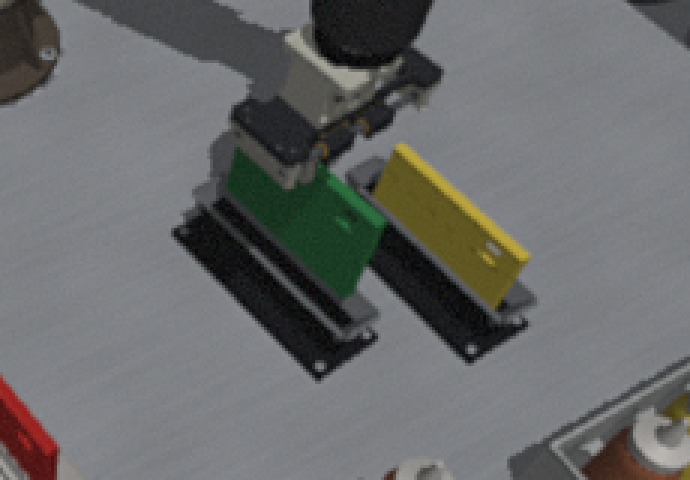

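The board is aligned with the holder in y and yaw (middles 0.1–0.4 mm apart), and it is above the flare. I'll lower it slowly.

```bash
python3 -m jog '{"translation": [[0.6,0,0],[1.4,0,0],[2.2,0,0],[3,0,0],[3.4,0,0]], "spin": [0,0,0,0,0]}'; python3 -m jog '{"translation": [[0.3,0,0],[0.6,0,0],[0.9,0,0],[1.2,0,0],[1.2,0,0]], "spin": [0,0,0,0,0]}'
```

```text
time_s: 7.22
tool_pos: [504.9, 117.8, 151.8]
orientation: [-0.042, 0.707, 0.042, 0.705]
wrist_force: [0.4, -0.7, -4.4]
gripper_width: 13.7
time_s: 7.63
tool_pos: [505.5, 118.1, 141.2]
orientation: [-0.042, 0.706, 0.042, 0.706]
wrist_force: [-0.9, -0.7, -4.3]
gripper_width: 13.3
```

```bash
python3 -m jog '{"translation": [[0.5,0,0],[1,0,0],[1.5,0,0],[2,0,0],[2.4,0,0]], "spin": [0,0,0,0,0]}'; python3 -m jog '{"translation": [[0.1,0,0],[0.2,0,0],[0.3,0,0],[0.4,0,0],[0.4,0,0]], "spin": [0,0,0,0,0]}'
```

```text
time_s: 8.05
tool_pos: [505.5, 118.1, 116.9]
orientation: [-0.042, 0.706, 0.042, 0.706]
wrist_force: [-0.3, 0.8, -3.8]
gripper_width: 13.7
time_s: 8.47
tool_pos: [505.8, 118.2, 113.6]
orientation: [-0.042, 0.706, 0.042, 0.706]
wrist_force: [-0.8, -0.8, -3.7]
gripper_width: 13.1
```

```bash
python3 -m jog '{"translation": [[0.1,0,0],[0.2,0,0],[0.3,0,0],[0.3,0,0],[0.3,0,0]], "spin": [0,0,0,0,0]}'
```

```text
time_s: 8.88
tool_pos: [505.9, 118.2, 111.6]
orientation: [-0.042, 0.706, 0.042, 0.706]
wrist_force: [-3.7, 0.1, 5.5]
gripper_width: 13.4
```

The wrist force has gone from -3.7 to +5.5 N in z at the expected height, so the board is on the floor. I'll open slowly and withdraw.

```bash
python3 -m jog '{"translation": [[0,0,0],[0,0,0],[0,0,0],[0,0,0],[0,0,0]], "spin": [0,0,0,0,0]}' 0.4 3; python3 -m jog '{"translation": [[0,0,0],[0,0,0],[0,0,0],[0,0,0],[0,0,0]], "spin": [0,0,0,0,0]}' -0.2; python3 -m jog '{"translation": [[-1,0,0],[-3,0,0],[-6,0,0],[-9,0,0],[-13,0,0]], "spin": [0,0,0,0,0]}'; python3 -m jog '{"translation": [[-2,-3,0],[-3,-6,0],[-4,-9,0],[-4,-12,0],[-4,-16,0]], "spin": [0,0,0,0,0]}';  python3 -m jog '{"translation": [[0,-4,0],[0,-8,0],[0,-12,0],[0,-15,0],[0,-15,0]], "spin": [0,0,0,0,0]}'; python3 - <<'E'
from h import *
from station import ctrl
for n in("scene","top"):
    p,d=ctrl.camera(n);cv2.imwrite(f"pics/{n}5.png",p[:,:,::-1])
    w=cloud(n,p,d,ctrl);M=masks(p)
    for k,c in(("green",(506,117)),("red",(532,-246)),("yellow",(570,278))):
        q=w[M[k]];q=q[(np.hypot(q[:,0]-c[0],q[:,1]-c[1])<130)];zt=np.percentile(q[:,2],97);t=q[q[:,2]>zt-10]
        b=cv2.minAreaRect(t[:,:2].astype(np.float32));print(n,k,round(zt,1),np.round(b[0],1),np.round(b[1],1),round(b[2],1))
        if k=="green":
            a=np.radians(6.8);e=-q[:,0]*np.sin(a)+q[:,1]*np.cos(a)
            print([np.median(e[(q[:,2]>l)&(q[:,2]<l+15)]).round(1) for l in(75,90,105)])
print(ctrl.state()['wrist_force'],ctrl.state()['time_s'])
E
```

```text
time_s: 9.3
tool_pos: [505.8, 118.3, 110.7]
orientation: [-0.042, 0.706, 0.042, 0.706]
wrist_force: [-0.7, -0.4, 0.1]
gripper_width: 25.9
time_s: 9.72
tool_pos: [505.7, 118.2, 110.6]
orientation: [-0.042, 0.706, 0.042, 0.706]
wrist_force: [0.4, -0.6, 0.8]
gripper_width: 51.3
time_s: 10.13
tool_pos: [504.5, 117.6, 241.2]
orientation: [-0.042, 0.707, 0.042, 0.705]
wrist_force: [1.3, 0.7, 0.0]
gripper_width: 52.6
time_s: 10.55
tool_pos: [525.0, -41.2, 282.7]
orientation: [-0.042, 0.705, 0.043, 0.707]
wrist_force: [1.1, 1.4, -0.3]
gripper_width: 52.3
time_s: 10.97
tool_pos: [542.3, -194.2, 280.9]
orientation: [-0.041, 0.706, 0.04, 0.706]
wrist_force: [0.9, 0.5, -0.5]
gripper_width: 52.5
scene green 131.0 [507.9 115. ] [175.   17.7] 7.0
[np.float64(48.9), np.float64(49.3), np.float64(49.1)]
scene red 131.2 [ 533.2 -246.2] [179.9  14.6] 8.0
scene yellow 130.6 [570.1 278.1] [179.9  17.6] 4.2Traceback (most recent call last):
  File "<stdin>", line 7, in <module>
    return _quantile_unchecked(
        a, q, axis, out, overwrite_input, method, keepdims, weights)
    return _ureduce(a,
                    func=_quantile_ureduce_func,
    ...<5 lines>...
                    overwrite_input=overwrite_input,
                    method=method)
    r = func(a, **kwargs)
    result = _quantile(arr,
                       quantiles=q,
    ...<2 lines>...
                       out=out,
                       weights=wgt)
    slices_having_nans = np.isnan(arr[-1, ...])
                                  ~~~^^^^^^^^^
IndexError: index -1 is out of bounds for axis 0 with size 0
```

View pics/scene5.png

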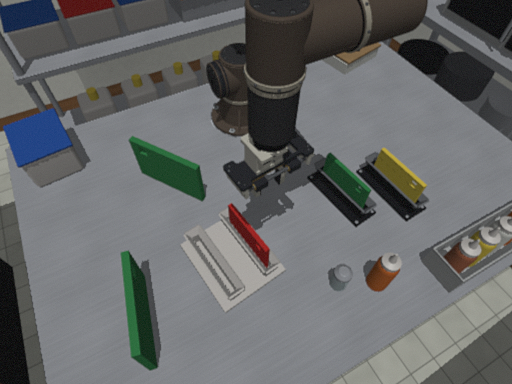

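The green board stands in the black holder (scene 345,182). Its top is at 131 mm, so its lower edge is on the slot floor. It is upright and its top centre is within about 2.5 mm of the lip centre. Red and yellow are unmoved. The top-camera check failed only because the arm hides one of the boards in that view. The robot is clear, so I'll hand in.

```bash
python3 -m jog '{"translation": [[0,0,0],[0,0,0],[0,0,0],[0,0,0],[0,0,0]], "spin": [0,0,0,0,0]}'; python3 -c "
from station import ctrl
print(ctrl.finish_job())"
```

```text
time_s: 11.48
tool_pos: [542.6, -188.8, 280.9]
orientation: [-0.042, 0.706, 0.042, 0.706]
wrist_force: [0.1, -0.3, -0.6]
gripper_width: 52.4
the job is handed in; nothing more can be done
None
```

The small green board is standing on edge in the slot of the empty black holder. I lifted it out of the rack, lowered it until the wrist force showed it touch the floor, then let go and backed the arm away. I handed the job in at about 11.5 s; no verdict is reported.

**Board position:** In the last scene-camera view its top edge is at 131 mm, which puts its lower edge on the slot floor. It is upright and within about 3 mm of the slot centre, with its length within about 1° of the slot's.

**Other boards:** Red and yellow read within about 1 mm of where they started.

**Checks that failed or disagreed:**
- The final top-camera check gave no numbers because the arm hid one of the boards, so the end state rests on the scene camera alone.
- Before lowering, the wrist camera put the sideways correction at 9 mm and the fixed cameras at about 7 mm. I used 8 mm, and a closer wrist view then showed the two centres within 0.5 mm.

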